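Fetch the green seed tin from the latched chest

ROBOT

A 6-joint arm with a two-finger parallel gripper is mounted at the origin on the work surface. World frame = base frame: x ahead of the robot, y to its left, z up, the work surface at z = 0. Lengths are in m, angles in rad, forces in N, time in s.
With the tool pointing down it reaches from about 0.3 to 0.75 m from the base axis. Payload 8.5 kg.
Tool frame: the origin (TCP) lies at the very end of the fingers, on their centre line; the grasp point (between the pads) lies 19 mm behind it; z points along the fingers, x is the direction in which the jaws open and shut, and the axes are right-handed (so a half turn about z gives the same grasp; the last joint's range is limited). The gripper opens to 85 mm and grips with 20 to 120 N. Pads are 22 mm wide; open, the fingers measure 114 mm over their backs; the gripper's body (76 mm by 85 mm) begins 54 mm behind the grasp point. The pads swing forward as they close: fully open they stand 13 mm farther back than shut.
Start: joints at [-1.449, 0.381, 1.297, -0, 1.464, -0.215], TCP at [0.182, -0.519, 0.231] pointing down, gripper open.
Joint ranges: [-3.11, 3.11], [-0.89, 2.33], [0.22, 2.48], [-1.42, 4.56], [0.17, 2.85], [-2.88, 2.88]. Speed limits (rad/s): [2.39, 2.39, 3.14, 3.14, 3.14, 3.14].

INTERFACE

Orientations are given as a rotation vector (axis times angle).
In Python, from station import ctrl, grab_frame, get_calibration, masks_of gives the robot as it stands.
- The arm moves only by the tool move_arm, never from a script. Its argument "commands" is a list of rows, each a list of 5 numbers: the opening, from 0 (shut) to 1 (fully open), then the shift along the tool's x, y, z scaled (see below), then the turn about the tool's z scaled (see below). In form: [[hand, dx, dy, dz, spin], ...]. A call has 1 to 12 rows; each row shifts and turns the commanded pose from where the row before left it, along the tool's axes as they then stand; what a row does not reach is not made up. The controller multiplies each number of a shift by 3 cm and each number of a turn by 0.08 rad. A row lasts 1/10 s, in which the tool goes at most 50 mm and 8.59 degrees, less where a joint would pass 70% of its speed; a pose out of reach is approached as far as the arm can. A call with a number of a shift or a turn outside -1 to 1 is refused whole. A call with a gripper value outside its range is refused whole. The fingers move at their own pace and stop on an object; "force" is the grip in N (left out, the last holds). Time passes only in rows, so rows that do not move let the fingers close. It gives the time, the measured TCP pose, the force and the opening at its end, in the units of the state.
- ctrl.sense(): the state, without advancing time (a new reading comes with each control period).
- grab_frame(name): name is "side" or "top" or "wrist"; returns (picture, depth): 400x640x3 uint8, red, green, blue; 400x640 float32, m along the optical axis (not along the pixel's ray), 0 where there is no reading.
- get_calibration(name): a dict with "intrinsics" (3x3 intrinsics, pixels), "T" (4x4, takes a point from camera to world coordinates). Camera axes: x right, y up, looking along -z (the intrinsics and any distortion apply to the point x, -y, -z); pixel columns grow to the right and rows downward; lengths in m; the calibration is good to about 2 mm. The wrist camera is an equidistant fisheye: a pixel r from the principal point sees the ray r / f radians off the axis. A picture is of the moment at which its call begins: read the wrist's pose just before it. get_calibration takes no time and is no camera call; for the wrist camera it gives the pose at the moment of the call.
- ctrl.hand_in(): hands the job in, once; it reports no verdict.
Trained networks look in the newest picture that a camera, given by its name, has taken for a name from the list of things; names that differ only in an ending like _2 or _b are one class to them, and where a whole thing is asked for, a point or a joint stands for the part that bears it (a point fixed in the world has none). Each returns a list of dicts, best first, with "confidence" (0 to 1); they miss things now and then, are a little off and sometimes report something else, mostly with a low value. They report only what shows in the picture. A call takes as long as a camera call. They do not tell look-alikes from the thing itself.
- masks_of(camera, thing): "mask" (400x640 bool, what is visible of it) and "bbox" ([left, top, right, bottom] in pixels, round what is visible of it).
The state is a dict: "time": time; "qpos": joint angles; "dq": joint speeds; "effort": joint torques, N m; "tcp_pos": TCP position; "tcp_rot": TCP orientation; "force": force on the tool from outside, world axes, zero at the start; "wrist_torque": the same for the moment, N m; "width": finger opening in m.
Only numpy, scipy, OpenCV 4.12 (cv2) and the standard library are available. Lean on these libraries where they do the work, as an engineer would, in place of code of your own. Each camera call takes 0.05 s, during which the arm holds its last target.

TASK

Lift the paddle handle on the blue seed chest to release its latch and swing the grey lid up until it stands upright or farther back. Then take out the tin with the green lid and stand it gently, upright, on the floor of the white tray that has the black pot in it. Leave the chest open, the orange-lidded tin in its compartment and the black pot standing where it is.

Things in the scene. Friction and masses are not known exactly. Their poses are not given: they have to be found in the camera images.
- chest: Blue seed chest, fixed to the table: 190 (x) by 270 (y) by 85 mm high, walls and floor 6 mm, open top under the lid. Origin: centre of its underside; own x points from the latch side (front) to the hinge side, z up. A divider along its x at y = 0, 46 mm high, makes two compartments, 126 mm wide in y, 178 mm in x, each with one tin standing near its middle. A keeper lip sticks 12 mm back from the middle of the front wall at 70 mm height.
- lid_hinge (a point): Middle of the lid's hinge line, on the chest's rear top edge: 95 mm behind the chest's origin (own x) and 85.5 mm above it. The lid is grey, 8 mm thick; in the lid's axes (those of the chest when shut) it reaches from the hinge 190 mm towards -x, and from its underside (z = 0) to z = 8 mm.
- lid (a joint): Lid angle: 0 shut, grows as its front edge rises and swings back over the hinge line (turning about the chest's +y); 1.57 is upright, the stop is at 1.75. Its hinge is stiff (friction 0.5 N m, lid 0.4 kg), so it stays where it is left; about 8 N at the paddle lifts it. While the pawl is engaged it cannot rise more than about 0.01 rad.
- lid_edge (a point): Middle of the lid's front (free) edge, half-way through its thickness; 190 mm from the hinge line.
- paddle_pivot (a point): Pivot of the paddle latch on top of the lid, parallel to the hinge line: in the lid's axes 170 mm in front of the hinge (x = -170 mm) and 16 mm above the lid's underside.
- paddle_bar (a point): Centre of the orange grip bar at the paddle's free end: round, 16 mm diameter, 46 mm long, parallel to the hinge line (the chest's y). With the paddle down it lies 58 mm behind the pivot (towards the hinge) and 18 mm above it, which is 26 mm above the lid's top face with nothing beside its two ends. It joins the pivot by a black arm 30 mm wide.
- paddle (a joint): Paddle angle relative to the lid: 0 down, 0.8 fully up at its stop. It grows as the bar is lifted: the bar swings up and forward about the pivot (turning about the chest's -y). A spring returns it (2 to 4 N at the bar). It draws a hidden sliding pawl back 18 mm per rad from under the keeper: free from about 0.5 rad. Let go, it springs down again; that does no harm once the lid is off the keeper (above about 0.2 rad).
- tin_green_mid (a point): Centre of the tin to take: round, 46 mm diameter, 70 mm high, bare metal with a green lid (top 18 mm), 0.10 to 0.21 kg. Stands in either compartment; this point is 35 mm above its foot. Its z axis is its own axis, up when it stands.
- tin_orange_mid (a point): Centre of the other tin, same size, orange lid, in the other compartment; stays there.
- tray: White open tray fixed on the table, 300 (own x) by 210 (own y) by 32 mm high, walls and floor 5 mm. Origin: centre of its underside.
- tray_free (a point): Point on the tray's inner floor (5 mm above its underside), 70 mm from its centre towards its own -x, in the middle of its free half.
- pot: Black empty plant pot, 70 mm across the rim, 66 mm high, standing in the half of the tray towards own +x; origin at the centre of its underside. Stays there.
Mind the look-alikes: they are no part of the job. Leave any purple look-alike of the pot alone.

How it is judged:
On the way, in this order (a step that is already met when the one before it is completed fails the run):
1. the paddle is lifted so that the pawl is withdrawn (value of joint paddle above 0.45 rad), for 0.05 s.
2. the lid is swung up to upright or beyond (within about 10 degrees) (value of joint lid above 1.4 rad), for 0.2 s.
3. the green tin is lifted clear of the chest (z of tin_green_mid in the frame of chest above 0.1 m), for 0.05 s.
At the end, for the whole second after the job is handed in: The lid stands at 1.4 rad or more; the green tin stands upright (within 0.08 rad), at rest and released, on the tray's floor; the pot has moved less than 30 mm and the orange tin less than 40 mm, both upright (value of joint lid above 1.4 rad and x of tin_green_mid in the frame of tray between -0.125 and 0.125 m and y of tin_green_mid in the frame of tray between -0.08 and 0.08 m and z of tin_green_mid in the frame of tray between 0.035 and 0.045 m and angle between tin_green_mid's own z axis and vertical below 0.08 rad and linear speed of tin_green below 0.02 m/s and angle between each of pot, tin_orange_mid's own z axis and vertical below 0.1 rad and distance of pot from where it was at the start of the episode below 0.03 m and distance of tin_orange_mid from where it was at the start of the episode below 0.04 m); the robot touches nothing.
It fails at once if the green tin is pressed hard on the tray (more than 90 N) (contact force between tin_green and tray above 90 N).
It fails at once if the green tin is dropped: let go more than about 20 mm above the floor it should stand on (contact force between the fingers and tin_green below 0.05 N and z of tin_green_mid in the frame of tray above 0.056 m and linear speed of tin_green above 0.3 m/s).
It fails at once if the black pot is knocked over (angle between pot's own z axis and vertical above 0.5 rad).
It fails at once if the orange tin is knocked over or taken out (angle between tin_orange_mid's own z axis and vertical above 0.5 rad or z of tin_orange_mid in the frame of chest above 0.07 m).
It also fails if it takes over 64 s, if anything falls off the work surface, if the arm or the gripper's body presses on something with over 40 N, if the wrist force passes 120 N, or if a joint passes its speed limit or range.

## Working session

There is one attempt and no reset: what is moved stays moved. The work goes in short steps, Python scripts to look and compute and a tool call to move; the robot and the scene stay as the last step left them, time stands still between calls to the robot, and variables do not carry over. Pictures are saved under pics/ and viewed, and the job is handed in when it is done.

Besides the shell and the picture viewer there is one more tool, called after "Emit:" by a JSON object that holds its "fn" and its "kwargs", one argument or row to a line. move_arm: Moves the arm, as the interface text tells. Shifts and turns lie within -1 to 1; 1 stands for 3 cm of shift or 0.08 rad of turn. Its arguments: {"type":"object","properties":{"commands":{"type":"array","items":{"type":"array","items":{"type":"number"}}},"force":{"type":"number"}},"required":["commands"]}

```bash
ls; mkdir -p pics; cat > h.py <<'E'
import numpy as np, cv2
from station import ctrl, grab_frame, get_calibration, masks_of
def save(n,im,box=None,scale=1):
    if box: im=im[box[1]:box[3],box[0]:box[2]]
    if scale!=1: im=cv2.resize(im,None,fx=scale,fy=scale,interpolation=cv2.INTER_CUBIC)
    cv2.imwrite('pics/'+n+'.png',im[:,:,::-1])
def cloud(name,d):
    c=get_calibration(name);K=np.array(c['intrinsics']);T=np.array(c['T'])
    v,u=np.mgrid[0:400,0:640]
    P=np.stack([(u-K[0,2])/K[0,0]*d,-(v-K[1,2])/K[1,1]*d,-d],-1)
    return P@T[:3,:3].T+T[:3,3]
def proj(name,p):
    c=get_calibration(name);K=np.array(c['intrinsics']);T=np.array(c['T'])
    q=(np.atleast_2d(p)-T[:3,3])@T[:3,:3]
    return np.stack([K[0,0]*q[:,0]/-q[:,2]+K[0,2],K[1,1]*-q[:,1]/-q[:,2]+K[1,2]],-1)
E
python3 - <<'E'
from h import *
for n in ('top','side'):
    im,d=grab_frame(n); save(n+'0',im); np.savez('/tmp/'+n+'0.npz',im=im,d=d)
    c=get_calibration(n); print(n,c)
    for t in ('chest','lid','paddle','tray','pot','tin_green_mid','tin_orange_mid'):
        for m in masks_of(n,t):
            P=cloud(n,d)[m['mask']&(d>0)]
            print(t,round(m['confidence'],2),m['bbox'],m['mask'].sum(),np.median(P,0).round(3))
s=ctrl.sense();print(s)
E
```

```text
pics
top {'intrinsics': array([[379.67370173,   0.        , 319.88157561],
       [  0.        , 379.67370173, 209.77875657],
       [  0.        ,   0.        ,   1.        ]]), 'T': array([[ 1.67258407e-02,  9.75926577e-01, -2.17457034e-01,
         3.24250629e-01],
       [-9.99860112e-01,  1.63370120e-02, -3.58588863e-03,
         1.07701828e-01],
       [ 5.30341629e-05,  2.17486591e-01,  9.76063307e-01,
         1.02428480e+00],
       [ 0.00000000e+00,  0.00000000e+00,  0.00000000e+00,
         1.00000000e+00]])}
chest 0.83 [372.6, 184.4, 505.1, 285.6] 8961 [ 0.474 -0.176  0.095]
lid 0.56 [378.7, 181.2, 504.7, 286.5] 8377 [ 0.475 -0.183  0.095]
lid 0.23 [433.7, 230.5, 455.2, 264.0] 450 [ 0.438 -0.197  0.116]
paddle 0.73 [437.4, 235.5, 460.0, 263.0] 468 [ 0.439 -0.197  0.116]
paddle 0.15 [380.4, 184.8, 505.0, 289.1] 8162 [ 0.474 -0.183  0.095]
tray 0.72 [214.0, 183.6, 299.1, 300.8] 8615 [0.444 0.269 0.007]
pot 0.79 [173.3, 203.4, 202.0, 224.7] 593 [0.529 0.476 0.033]
pot 0.66 [175.9, 240.1, 202.8, 270.0] 652 [0.423 0.455 0.034]
pot 0.56 [233.0, 190.4, 256.5, 217.1] 565 [0.56  0
[... 1057 characters left out ...]
.2] 736 [0.55  0.308 0.048]
{'time': 0.8, 'qpos': array([-1.44928188e+00,  3.80613848e-01,  1.29735194e+00, -6.17124385e-06,
        1.46355836e+00, -2.15306131e-01]), 'dq': array([ 1.32670068e-03,  2.56672746e-03,  4.61901194e-05, -1.08039412e-04,
       -7.21541643e-04, -3.03404382e-03]), 'effort': array([-2.94526953e-04, -4.48303270e+01, -2.31453806e+01, -2.23343573e-04,
        5.18471625e-04,  1.41012313e-05]), 'tcp_pos': array([ 0.18176301, -0.51911054,  0.23133119]), 'tcp_rot': array([ 2.56231714e+00, -1.81763335e+00,  6.53102205e-05]), 'force': array([ 0.44809453, -0.23084124, -0.07759616]), 'wrist_torque': array([ 0.00307333,  0.03458058, -0.00809037]), 'width': 0.08566009708756038}
```

```bash
python3 - <<'E'
import numpy as np
from h import *
for n,b in (('top',[150,150,540,330]),('side',[190,110,460,340])):
    save(n+'0c',np.load('/tmp/'+n+'0.npz')['im'],b,2 )
E
```

```text
(no output)
```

View pics/top0c.png

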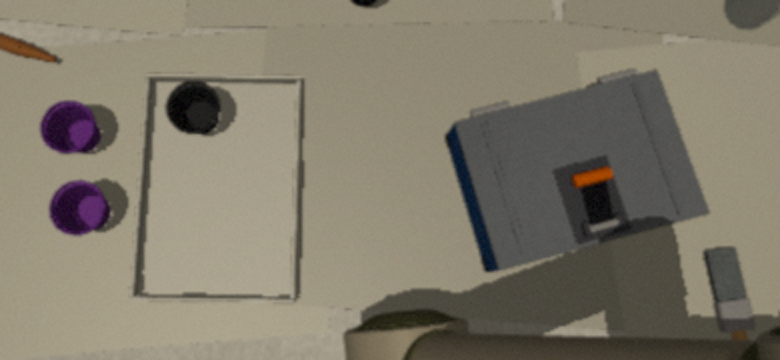

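View pics/side0c.png

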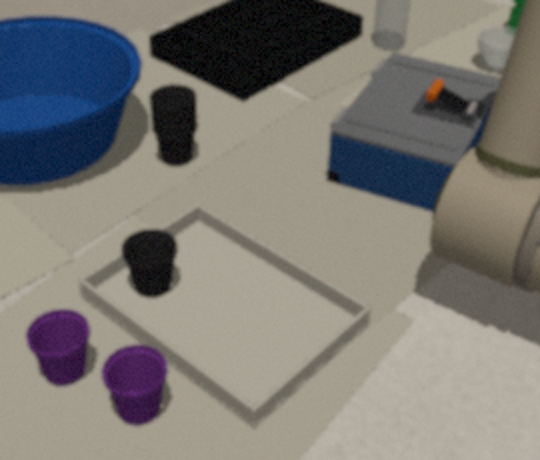

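```bash
python3 - <<'E'
from h import *
import cv2
for n in ('top','side'):
    f=np.load(f'/tmp/{n}0.npz');im,d=f['im'],f['d'];P=cloud(n,d)
    x,y,z=P[...,0],P[...,1],P[...,2]
    m=(d>0)&(z>.086)&(z<.104)&(x>.3)&(x<.65)&(y>-.37)&(y<.0)
    m=cv2.morphologyEx(m.astype(np.uint8),cv2.MORPH_OPEN,np.ones((3,3)))>0
    k,l,st,ce=cv2.connectedComponentsWithStats(m.astype(np.uint8)); i=1+st[1:,4].argmax(); m=l==i
    r=cv2.minAreaRect(P[m][:,:2].astype(np.float32));print(n,r,m.sum(),np.median(z[m]));print(cv2.boxPoints(r).round(3))
    h=cv2.cvtColor(im,cv2.COLOR_RGB2HSV); o=(h[...,0]<18)&(h[...,1]>150)&(h[...,2]>110)&(x>.35)&(x<.55)&(abs(y+.2)<.1)&(d>0)
    Q=P[o];print('bar',o.sum(),Q.mean(0).round(4),Q.max(0).round(4),Q.min(0).round(4),cv2.minAreaRect(Q[:,:2].astype(np.float32)))
    m=(d>0)&(z>.02)&(z<.045)&(x>.2)&(x<.7)&(y>.12)&(y<.40)
    r=cv2.minAreaRect(P[m][:,:2].astype(np.float32));print('tray',r,m.sum());print(cv2.boxPoints(r).round(3))
E
```

```text
top ((0.4829775094985962, -0.18508535623550415), (0.20009087026119232, 0.27129507064819336), 15.595361709594727) 7909 0.09477822012790749
[[ 0.35  -0.081]
 [ 0.423 -0.343]
 [ 0.616 -0.289]
 [ 0.543 -0.028]]
bar 106 [ 0.4606 -0.1907  0.1269] [ 0.4707 -0.1675  0.1313] [ 0.4502 -0.2249  0.0978] ((0.4623014032840729, -0.19591006636619568), (0.012931552715599537, 0.05885543301701546), 15.0392484664917)
tray ((0.45720797777175903, 0.2724982798099518), (0.3000894784927368, 0.21054910123348236), 0.07298415899276733) 1052
[[0.307 0.378]
 [0.307 0.167]
 [0.607 0.167]
 [0.607 0.378]]
side ((0.4796763062477112, -0.1812368780374527), (0.19770179688930511, 0.27554476261138916), 15.685494422912598) 2800 0.09192911151697797
[[ 0.347 -0.075]
 [ 0.422 -0.341]
 [ 0.612 -0.287]
 [ 0.538 -0.022]]
bar 45 [ 0.4574 -0.1846  0.1226] [ 0.4914 -0.1626  0.1271] [ 0.4471 -0.2622  0.0915] ((0.4670015275478363, -0.21334901452064514), (0.01457579992711544, 0.1083131954073906), 18.87103271484375)
tray ((0.4547581672668457, 0.2760545611381531), (0.3041556179523468, 0.21369576454162598), 0.009042363613843918) 1546
[[0.303 0.383]
 [0.303 0.169]
 [0.607 0.169]
 [0.607 0.383]]
```

Emit:
{"fn": "move_arm", "kwargs": {
  "commands": [
    [1,0,0,0,0.8],
    [1,-0.67,-0.95,0,0],
    [1,-0.67,-0.95,0,0],
    [1,-0.67,-0.95,0,0],
    [1,-0.67,-0.95,0,0],
    [1,-0.67,-0.95,0,0],
    [1,-0.67,-0.95,0,0],
    [1,-0.67,-0.95,0,0],
    [1,-0.67,-0.95,0,0],
    [1,-0.67,-0.95,0,0],
    [1,-0.67,-0.95,0,0],
    [1,-0.67,-0.95,0,0]
  ],
  "force": 40
}}

```text
time: 2.0
tcp_pos: [0.4248, -0.2205, 0.2315]
tcp_rot: [2.503, -1.899, 0.001]
force: [0.1, -0.8, 0.3]
width: 0.0856
```

```bash
cat >> h.py <<'E'
from scipy.spatial.transform import Rotation as R
def err(target,ang_deg):
    s=ctrl.sense();p=np.array(s['tcp_pos']);M=R.from_rotvec(s['tcp_rot']).as_matrix()
    a=np.degrees(np.arctan2(M[1,0],M[0,0]))
    da=(ang_deg-a+180)%360-180
    d=M.T@(np.array(target)-p)
    print('t',round(s['time'],2),'p',p.round(4),'ang',round(a,2),'units shift',(d/.03).round(2),'spin',round(-np.radians(da)/.08,2),'F',np.round(s['force'],1),'w',round(s['width'],4),'q',np.round(s['qpos'],2))
E
python3 - <<'E'
from h import *
err([.461,-.19,.1005],-74.4)
im,d=grab_frame('wrist');save('w1',im)
E
```

```text
t 2.0 p [ 0.4248 -0.2205  0.2315] ang -74.37 units shift [-0.66 -1.43  4.37] spin 0.01 F [ 0.1 -0.8  0.3] w 0.0856 q [-0.73  0.26  1.49 -0.    1.4   0.57]
```

View pics/w1.png

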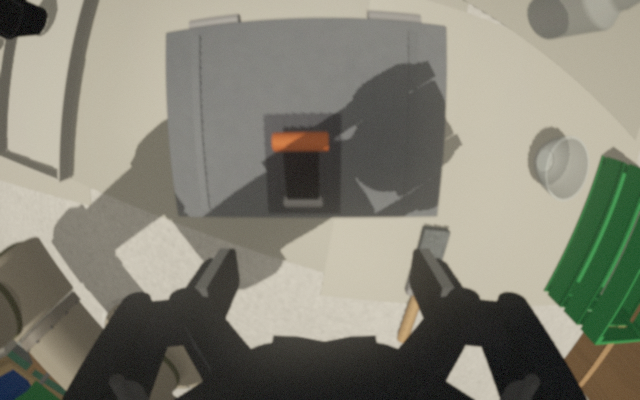

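Emit:
{"fn": "move_arm", "kwargs": {
  "commands": [
    [1,-0.3,-0.7,0.5,0],
    [1,-0.36,-0.73,0.5,0],
    [1,0,0,0.4,0],
    [1,0,0,0,0]
  ]
}}

```text
time: 2.45
tcp_pos: [0.4598, -0.1903, 0.188]
tcp_rot: [2.504, -1.897, -0.005]
force: [-0.7, -0.0, 0.1]
width: 0.0854
```

```bash
cat >> h.py <<'E'
def wray(u,v,c=None):
    c=c or get_calibration('wrist');K=np.array(c['intrinsics']);T=np.array(c['T'])
    a=(u-K[0,2])/K[0,0];b=(v-K[1,2])/K[1,1];r=np.hypot(a,b)+1e-12
    q=np.array([np.sin(r)*a/r,-np.sin(r)*b/r,-np.cos(r)]);return T[:3,3],T[:3,:3]@q
def wpt(u,v,z):
    o,q=wray(u,v);return o+q*(z-o[2])/q[2]
E
python3 - <<'E'
from h import *
err([.461,-.19,.1005],-74.4)
im,d=grab_frame('wrist');save('w2',im)
h=cv2.cvtColor(im,cv2.COLOR_RGB2HSV); o=((h[...,0]<18)&(h[...,1]>140)&(h[...,2]>90)).astype(np.uint8)
k,l,st,ce=cv2.connectedComponentsWithStats(o)
for i in range(1,k):
    if st[i,4]>150: print(st[i],ce[i],wpt(*ce[i],.1235).round(4),[wpt(st[i][0],ce[i][1],.1195).round(4),wpt(st[i][0]+st[i][2],ce[i][1],.1195).round(4)])
print(get_calibration('wrist'))
E
```

```text
t 2.45 p [ 0.4598 -0.1903  0.188 ] ang -74.31 units shift [ 0.01 -0.05  2.92] spin 0.02 F [-0.7 -0.   0.1] w 0.0854 q [-0.63  0.33  1.51 -0.    1.3   0.67]
[ 293  197   65   23 1347] [325.25686711 207.98069785] [ 0.4621 -0.1923  0.1235] [array([ 0.4543, -0.17  ,  0.1195]), array([ 0.4672, -0.2158,  0.1195])]
{'intrinsics': array([[309.70691629,   0.        , 324.01828346],
       [  0.        , 309.70691629, 195.58095583],
       [  0.        ,   0.        ,   1.        ]]), 'T': array([[ 0.26915394,  0.91929483,  0.28714661,  0.53353321],
       [-0.96309568,  0.25743641,  0.07856974, -0.17178246],
       [-0.00169323, -0.29769701,  0.9546589 ,  0.33204048],
       [ 0.        ,  0.        ,  0.        ,  1.        ]])}
```

View pics/w2.png

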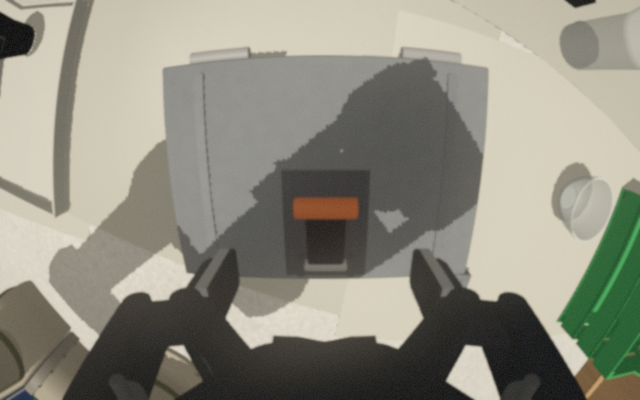

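Emit:
{"fn": "move_arm", "kwargs": {
  "commands": [
    [1,0.06,-0.05,0.9,0],
    [1,0,0,0.9,0],
    [1,0,0,0.7,0],
    [1,0,0,0.5,0],
    [1,0,0,0,0],
    [0.3,0,0,0,0],
    [0.3,0,0,0,0],
    [0.3,0,0,0,0],
    [0.3,0,0,0,0],
    [0.3,0,0,0,0]
  ],
  "force": 50
}}

```text
time: 3.5
tcp_pos: [0.462, -0.1907, 0.1009]
tcp_rot: [-2.501, 1.897, 0.001]
force: [-1.5, 10.9, 13.5]
width: 0.0451
```

```bash
python3 - <<'E'
from h import *
err([.461,-.19,.0965],-74.4)
im,d=grab_frame('wrist');save('w3',im)
E
```

```text
t 3.5 p [ 0.462  -0.1907  0.1009] ang -74.34 units shift [-0.03  0.03  0.15] spin 0.01 F [-1.5 10.9 13.5] w 0.0451 q [-0.63  0.44  1.63  0.    1.07  0.67]
```

View pics/w3.png

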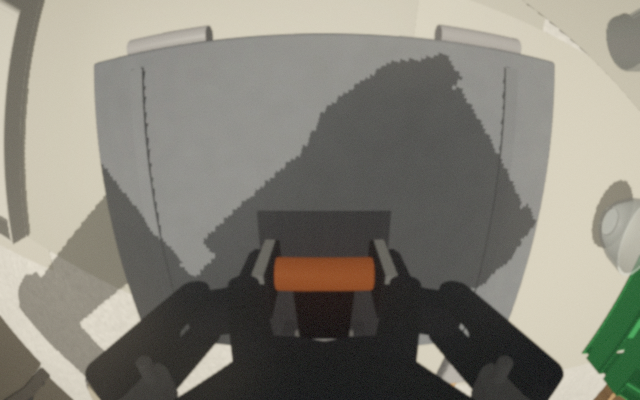

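Emit:
{"fn": "move_arm", "kwargs": {
  "commands": [
    [0.3,0,0,-0.1,0],
    [0.3,0.06,0,-0.16,0],
    [0.3,0,0.13,-0.16,0],
    [0.3,0,0.09,-0.15,0],
    [0.3,0,0.1,-0.15,0],
    [0.3,0,0.12,-0.13,0],
    [0.3,0,0.12,-0.13,0],
    [0.3,0,0.14,-0.11,0],
    [0.3,0,0.14,-0.11,0],
    [0.3,0,0,0,0],
    [0.3,0,0,0,0]
  ]
}}

```text
time: 4.65
tcp_pos: [0.4374, -0.1976, 0.1346]
tcp_rot: [-2.499, 1.896, 0.009]
force: [1.9, 15.3, -5.5]
width: 0.0449
```

```bash
python3 - <<'E'
from h import *
err([.437,-.197,.1296],-74.4)
im,d=grab_frame('wrist');save('w4',im)
im,d=grab_frame('side');save('s4',im,[330,110,460,230],4)
E
```

```text
t 4.65 p [ 0.4374 -0.1976  0.1346] ang -74.38 units shift [-0.02  0.01  0.17] spin 0.0 F [ 1.9 15.3 -5.5] w 0.0449 q [-0.67  0.36  1.64  0.    1.15  0.62]
```

View pics/w4.png

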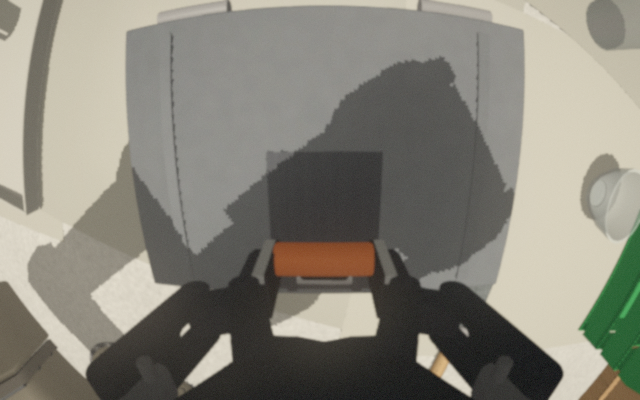

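View pics/s4.png

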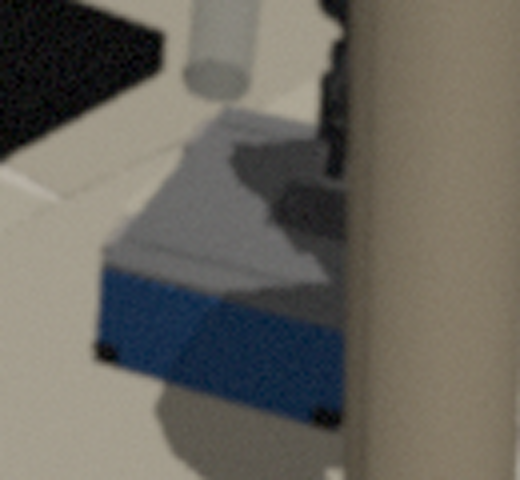

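```bash
python3 - <<'E'
import numpy as np
t=np.arange(0,1.61,.1);x=-137*np.cos(t)+67*np.sin(t);z=137*np.sin(t)+67*np.cos(t)
for a,b,c in zip(t[1:],-np.diff(x)/30,-np.diff(z)/30):print(a.round(1),b.round(2),c.round(2))
E
```

```text
0.1 -0.25 -0.44
0.2 -0.29 -0.42
0.3 -0.33 -0.39
0.4 -0.37 -0.35
0.5 -0.4 -0.31
0.6 -0.43 -0.27
0.7 -0.45 -0.23
0.8 -0.47 -0.18
0.9 -0.49 -0.13
1.0 -0.5 -0.08
1.1 -0.51 -0.03
1.2 -0.51 0.02
1.3 -0.5 0.07
1.4 -0.49 0.12
1.5 -0.48 0.17
1.6 -0.46 0.21
```

Emit:
{"fn": "move_arm", "kwargs": {
  "commands": [
    [0.3,-0.03,-0.12,-0.22,0],
    [0.3,-0.03,-0.13,-0.22,0],
    [0.3,-0.03,-0.14,-0.21,0],
    [0.3,0,-0.15,-0.21,0],
    [0.3,0,-0.33,-0.39,0],
    [0.3,0,-0.37,-0.35,0],
    [0.3,0,-0.4,-0.31,0],
    [0.3,0,0,0,0]
  ]
}}

```text
time: 5.55
tcp_pos: [0.4841, -0.1842, 0.1935]
tcp_rot: [2.503, -1.897, -0.004]
force: [-6.1, 1.4, 1.7]
width: 0.0446
```

```bash
python3 - <<'E'
from h import *
err([.4374,-.1976,.1346],-74.4)
im,d=grab_frame('wrist');save('w5',im)
im,d=grab_frame('top');save('t5',im,[300,130,540,330],3)
E
```

```text
t 5.55 p [ 0.4841 -0.1842  0.1935] ang -74.31 units shift [0.01 1.62 1.97] spin 0.02 F [-6.1  1.4  1.7] w 0.0446 q [-0.59  0.36  1.45 -0.    1.34  0.71]
```

View pics/w5.png

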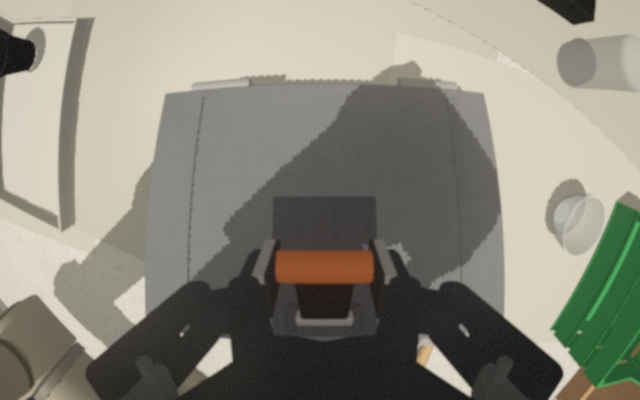

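View pics/t5.png

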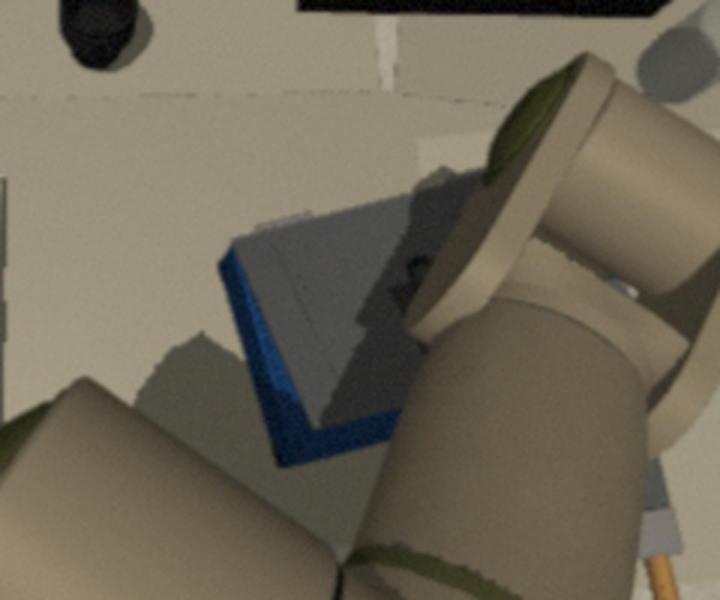

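Emit:
{"fn": "move_arm", "kwargs": {
  "commands": [
    [0.3,0,-0.43,-0.27,0],
    [0.3,0,-0.45,-0.23,0],
    [0.3,0,-0.47,-0.18,0],
    [0.3,0,-0.49,-0.13,0],
    [0.3,0,-0.5,-0.08,0],
    [0.3,0,-0.51,-0.03,0],
    [0.3,0,-0.51,0.02,0],
    [0.3,0,-0.5,0.07,0],
    [0.3,0,0,0,0]
  ]
}}

```text
time: 6.55
tcp_pos: [0.5967, -0.1525, 0.2175]
tcp_rot: [-2.504, 1.897, 0.003]
force: [-0.6, 5.1, 1.6]
width: 0.0446
```

```bash
python3 - <<'E'
from h import *
err([.4374,-.1976,.1346],-74.4)
im,d=grab_frame('wrist');save('w6',im)
im,d=grab_frame('side');save('s6',im,[330,80,490,230],4)
E
```

```text
t 6.55 p [ 0.5967 -0.1525  0.2175] ang -74.3 units shift [0.01 5.52 2.77] spin 0.02 F [-0.6  5.1  1.6] w 0.0446 q [-0.44  0.51  1.12  0.    1.51  0.85]
```

View pics/w6.png

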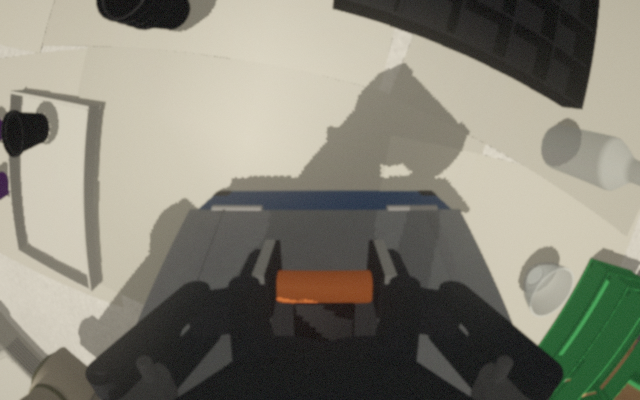

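View pics/s6.png

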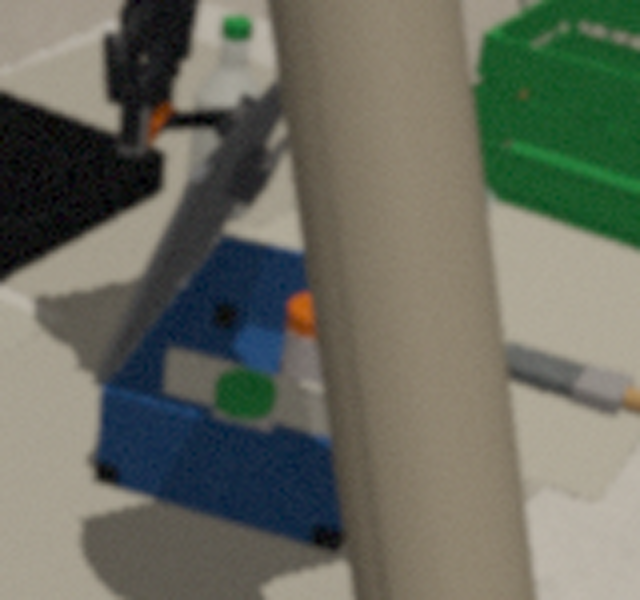

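Emit:
{"fn": "move_arm", "kwargs": {
  "commands": [
    [0.3,0,-0.49,0.12,0],
    [0.3,0,-0.48,0.17,0],
    [0.3,0,-0.46,0.21,0],
    [0.3,0,-0.2,0.1,0],
    [0.3,0,0,0,0],
    [0.3,0,0,0,0],
    [0.3,0,0,0,0]
  ]
}}

```text
time: 7.35
tcp_pos: [0.6431, -0.1395, 0.1998]
tcp_rot: [-2.502, 1.897, 0.002]
force: [0.2, 6.6, -0.6]
width: 0.0442
```

```bash
python3 - <<'E'
from h import *
err([.4374,-.1976,.1346],-74.4)
im,d=grab_frame('wrist');save('w7',im)
im,d=grab_frame('side');save('s7',im,[330,80,490,230],4)
P=cloud('side',d)
c=np.array([.478,-.1855]);u=np.array([.963,.269]);
Q=(P[...,:2]-c)@np.array([[.963,-.269],[.269,.963]]); 
m=(d>0)&(abs(Q[...,1])<.13)&(P[...,2]>.1)&(P[...,2]<.28)&(Q[...,0]>.03)&(Q[...,0]<.13)
X=Q[...,0][m];Z=P[...,2][m];print(m.sum())
for z in np.arange(.1,.28,.02):
    k=(Z>z)&(Z<z+.02);print(z.round(2),k.sum(),np.percentile(X[k],[10,50,90]).round(3) if k.any() else '')
E
```

```text
t 7.35 p [ 0.6431 -0.1395  0.1998] ang -74.32 units shift [0.02 7.13 2.17] spin 0.02 F [ 0.2  6.6 -0.6] w 0.0442 q [-0.39  0.6   1.02  0.    1.53  0.9 ]
1497
0.1 152 [0.093 0.094 0.096]
0.12 156 [0.094 0.095 0.095]
0.14 157 [0.093 0.094 0.096]
0.16 137 [0.094 0.095 0.096]
0.18 119 [0.094 0.095 0.096]
0.2 157 [0.069 0.094 0.095]
0.22 226 [0.071 0.094 0.096]
0.24 198 [0.073 0.095 0.096]
0.26 195 [0.094 0.096 0.102]
```

View pics/w7.png

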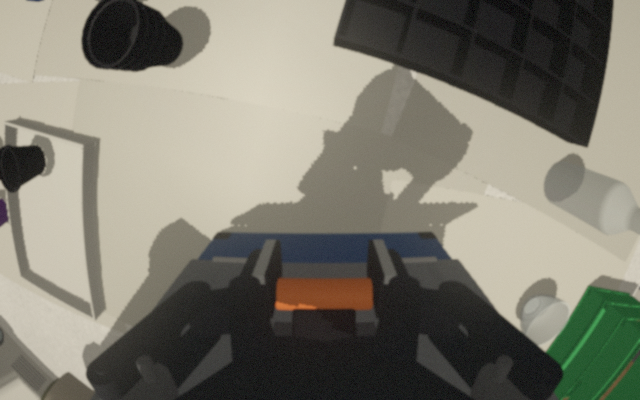

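View pics/s7.png

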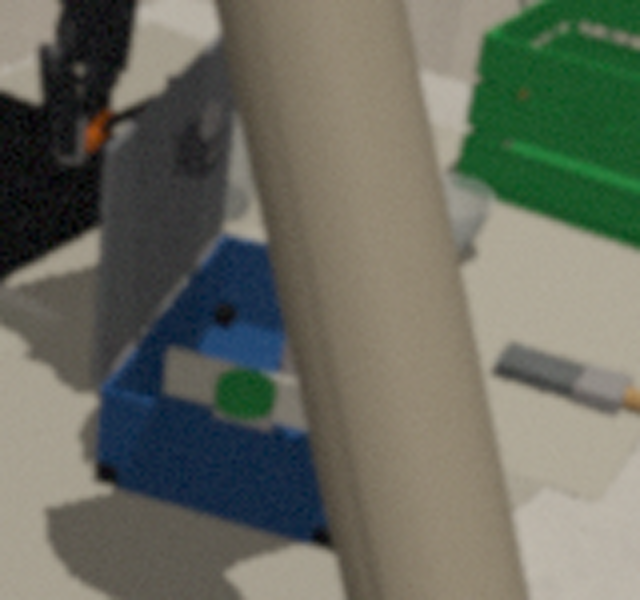

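Emit:
{"fn": "move_arm", "kwargs": {
  "commands": [
    [0.3,0,-0.3,0.15,0],
    [0.3,0,0,0,0],
    [1,0,0,0,0],
    [1,0,0,0,0],
    [1,0,0,0,0],
    [1,0,0,0,0],
    [1,0,-0.2,-0.3,0],
    [1,0,0,-0.8,0],
    [1,0,0,-0.9,0],
    [1,0,0,-0.9,0],
    [1,0,0,-0.9,0],
    [1,0,0,-0.7,0]
  ]
}}

```text
time: 8.65
tcp_pos: [0.6579, -0.1368, 0.3321]
tcp_rot: [-2.502, 1.899, -0.003]
force: [0.3, 0.1, 0.2]
width: 0.0852
```

```bash
python3 - <<'E'
from h import *
err([.478,-.1855,.33],-164.4)
im,d=grab_frame('side');save('s8',im,[330,80,490,230],4)
P=cloud('side',d)
c=np.array([.478,-.1855])
Q=(P[...,:2]-c)@np.array([[.963,-.269],[.269,.963]]); 
m=(d>0)&(abs(Q[...,1])<.13)&(P[...,2]>.1)&(P[...,2]<.28)&(Q[...,0]>.03)&(Q[...,0]<.15)
X=Q[...,0][m];Z=P[...,2][m];print(m.sum())
for z in np.arange(.1,.28,.04):
    k=(Z>z)&(Z<z+.02);print(z.round(2),k.sum(),np.percentile(X[k],[10,50,90]).round(3) if k.any() else '')
for t in ('tin_green_mid','tin_orange_mid'):
  for m in masks_of('side',t):
    q=P[m['mask']&(d>0)];print(t,m['confidence'],m['bbox'],np.median(q,0).round(3))
im,d=grab_frame('top');save('t8',im,[300,130,540,330],3)
P=cloud('top',d)
for t in ('tin_green_mid','tin_orange_mid'):
  for m in masks_of('top',t):
    q=P[m['mask']&(d>0)];print(t,m['confidence'],m['bbox'],np.median(q,0).round(3))
E
```

```text
t 8.65 p [ 0.6579 -0.1368  0.3321] ang -74.38 units shift [-0.05  6.21  0.06] spin 19.64 F [0.3 0.1 0.2] w 0.0852 q [-0.38  0.58  0.67 -0.    1.88  0.92]
1694
0.1 171 [0.095 0.096 0.097]
0.14 179 [0.098 0.099 0.1  ]
0.18 137 [0.101 0.102 0.102]
0.22 236 [0.079 0.104 0.105]
0.26 222 [0.106 0.107 0.112]
tin_green_mid 0.65 [385.9, 170.2, 397.7, 189.7] [ 0.456 -0.109  0.072]
tin_green_mid 0.4 [230.4, 210.4, 376.2, 325.2] [0.43  0.277 0.005]
```

View pics/s8.png

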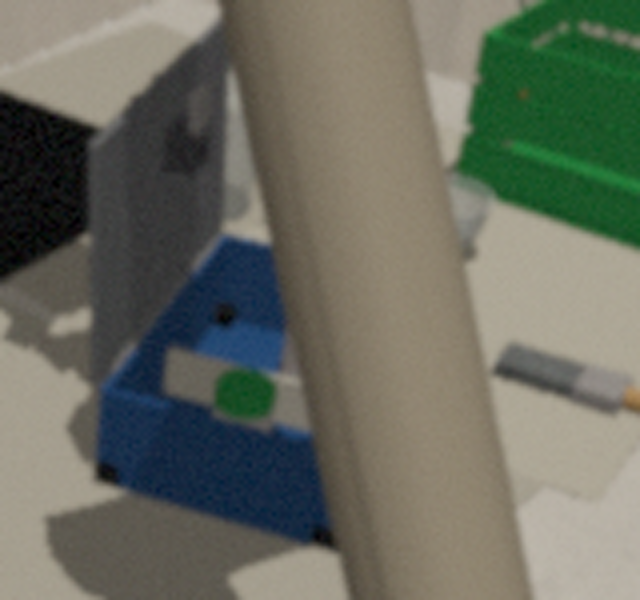

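View pics/t8.png

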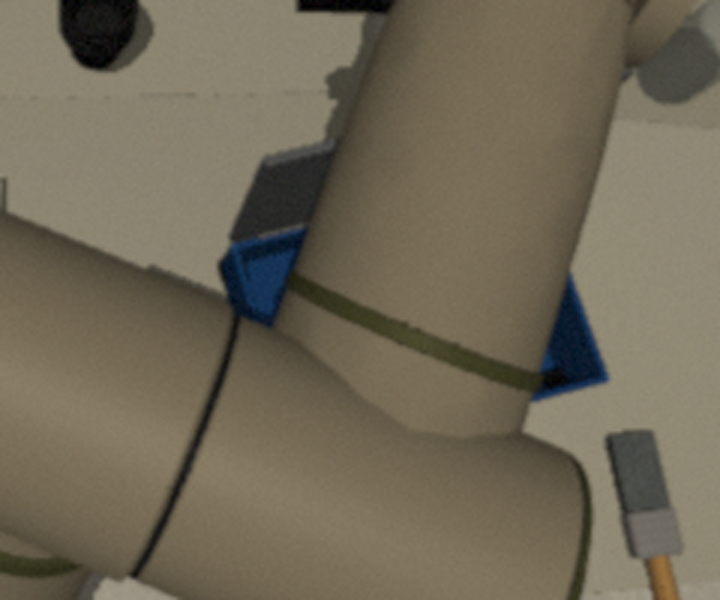

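Emit:
{"fn": "move_arm", "kwargs": {
  "commands": [
    [1,-0.2,0.8,0,0],
    [1,-0.3,0.9,0,0],
    [1,-0.3,0.9,0,0],
    [1,-0.3,0.9,0,0],
    [1,-0.3,0.9,0,0],
    [1,-0.3,0.9,0,0],
    [1,-0.3,0.8,0,0],
    [1,0,0,0,1],
    [1,0,0,0,1],
    [1,0,0,0,1],
    [1,0,0,0,1],
    [1,0,0,0,1]
  ]
}}

```text
time: 10.15
tcp_pos: [0.4652, -0.128, 0.329]
tcp_rot: [2.071, -2.361, -0.003]
force: [-0.2, 0.6, 0.3]
width: 0.0853
```

Emit:
{"fn": "move_arm", "kwargs": {
  "commands": [
    [1,0,0,0,1],
    [1,0,0,0,1],
    [1,0,0,0,1],
    [1,0,0,0,1],
    [1,0,0,0,1],
    [1,0,0,0,1],
    [1,0,0,0,1],
    [1,0,0,0,1],
    [1,0,0,0,1],
    [1,0,0,0,1],
    [1,0,0,0,1],
    [1,0,0,0,1]
  ]
}}

```text
time: 11.35
tcp_pos: [0.4652, -0.128, 0.329]
tcp_rot: [0.747, -3.05, -0.002]
force: [0.5, 0.1, 1.1]
width: 0.0853
```

```bash
python3 - <<'E'
from h import *
err([.460,-.122,.1],-164.4)
im,d=grab_frame('wrist');save('w9',im)
for t in ('tin_green_mid','tin_orange_mid'):
  for m in masks_of('wrist',t): print(t,m['confidence'],m['bbox'])
h=cv2.cvtColor(im,cv2.COLOR_RGB2HSV)
for nm,lo,hi in (('green',45,85),('orange',3,20)):
  o=((h[...,0]>lo)&(h[...,0]<hi)&(h[...,1]>110)&(h[...,2]>50)).astype(np.uint8)
  k,l,st,ce=cv2.connectedComponentsWithStats(o)
  for i in range(1,k):
    if st[i,4]>250: print(nm,st[i],ce[i],wpt(*ce[i],.076).round(4))
E
```

```text
t 11.35 p [ 0.4652 -0.128   0.329 ] ang -152.49 units shift [0.05 0.24 7.63] spin 2.6 F [0.5 0.1 1.1] w 0.0853 q [-0.51  0.21  1.27 -0.    1.67  2.15]
tin_green_mid 0.75 [306.9, 140.8, 339.2, 178.2]
tin_orange_mid 0.56 [335.2, 51.2, 371.9, 85.3]
green [306 148  34  34 873] [322.09049255 164.35280641] [ 0.4654 -0.1233  0.076 ]
orange [337  51  36  35 960] [354.69895833  67.81875   ] [ 0.4875 -0.2533  0.076 ]
```

View pics/w9.png

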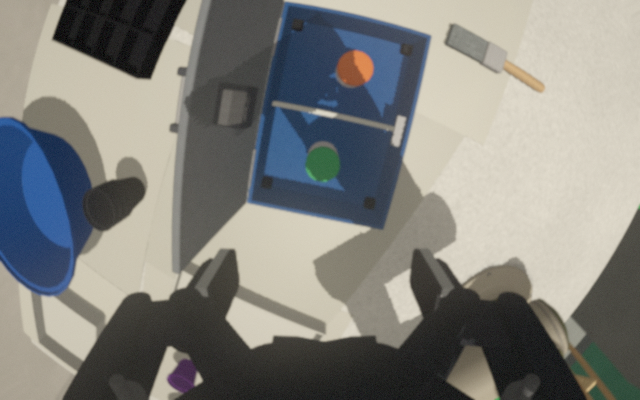

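Emit:
{"fn": "move_arm", "kwargs": {
  "commands": [
    [1,0,0,0,0.9],
    [1,0,0,0,0.9],
    [1,0,0,0,0.8],
    [1,0,-0.16,1,0],
    [1,0,0,1,0],
    [1,0,0,1,0],
    [1,0,0,1,0],
    [1,0,0,1,0],
    [1,0,0,0,0]
  ]
}}

```text
time: 12.4
tcp_pos: [0.4651, -0.1319, 0.1768]
tcp_rot: [0.433, -3.105, -0.008]
force: [0.2, -0.2, -0.0]
width: 0.0859
```

```bash
python3 - <<'E'
from h import *
im,d=grab_frame('wrist');save('w10',im)
h=cv2.cvtColor(im,cv2.COLOR_RGB2HSV)
for nm,lo,hi in (('green',45,85),('orange',3,20)):
  o=((h[...,0]>lo)&(h[...,0]<hi)&(h[...,1]>110)&(h[...,2]>50)).astype(np.uint8)
  k,l,st,ce=cv2.connectedComponentsWithStats(o)
  for i in range(1,k):
    if st[i,4]>250: print(nm,st[i],ce[i],wpt(*ce[i],.076).round(4),wpt(st[i,0],ce[i,1],.076).round(4),wpt(st[i,0]+st[i,2],ce[i,1],.076).round(4))
err([.464,-.123,.04],-164.4)
E
```

```text
green [ 295  177   54   54 2249] [321.0391285  203.89951089] [ 0.4665 -0.1249  0.076 ] [ 0.4876 -0.1189  0.076 ] [ 0.4439 -0.1313  0.076 ]
orange [ 311   17   58   56 2551] [339.28028224  44.18816151] [ 0.4883 -0.2545  0.076 ] [ 0.5095 -0.2484  0.076 ] [ 0.4661 -0.2615  0.076 ]
t 12.45 p [ 0.4662 -0.1325  0.1791] ang -164.13 units shift [-0.03  0.31  4.64] spin 0.06 F [ 0.4 -0.   0.4] w 0.085 q [-0.52  0.32  1.56 -0.    1.27  2.34]
```

View pics/w10.png

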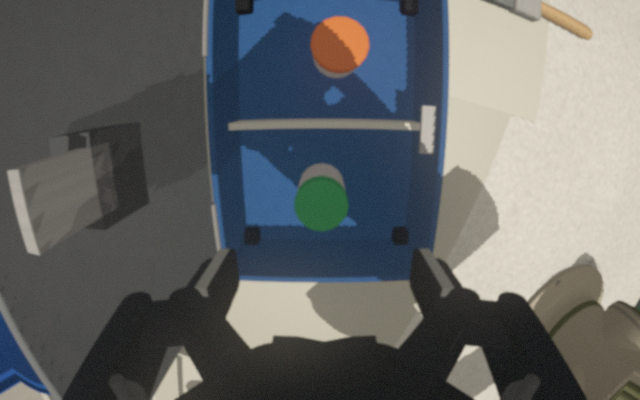

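Emit:
{"fn": "move_arm", "kwargs": {
  "commands": [
    [1,-0.07,0.26,0.3,0.05],
    [1,0,0,0.9,0],
    [1,0,0,0.9,0],
    [1,0,0,0.9,0],
    [1,0,0,0.9,0],
    [1,0,0,0.6,0],
    [1,0,0,0.3,0],
    [1,0,0,0,0]
  ],
  "force": 30
}}

```text
time: 13.25
tcp_pos: [0.4669, -0.1245, 0.036]
tcp_rot: [0.426, -3.112, -0.0]
force: [0.5, 0.8, 0.5]
width: 0.0852
```

```bash
python3 - <<'E'
from h import *
im,d=grab_frame('wrist');save('w11',im)
err([.466,-.1245,.035],-164.4)
E
```

```text
t 13.3 p [ 0.4672 -0.1247  0.0367] ang -164.42 units shift [0.04 0.02 0.05] spin -0.0 F [ 0.6 -0.3  0.3] w 0.0854 q [-0.51  0.52  1.75  0.    0.88  2.36]
```

View pics/w11.png

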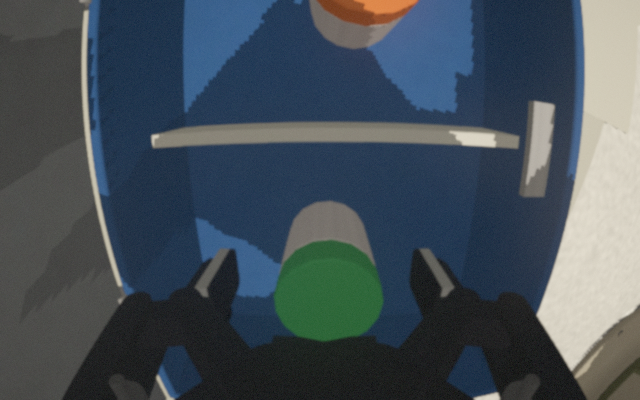

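Tin is centred between the open pads (green lid at 329,290). Close and lift.

Emit:
{"fn": "move_arm", "kwargs": {
  "commands": [
    [0.3,0,0,0,0],
    [0.3,0,0,0,0],
    [0.3,0,0,0,0],
    [0.3,0,0,0,0],
    [0.3,0,0,0,0],
    [0.3,0,0,-0.2,0],
    [0.3,0,0,-0.5,0],
    [0.3,0,0,-0.8,0],
    [0.3,0,0,-0.8,0],
    [0.3,0,0,-0.8,0],
    [0.3,0,0,-0.8,0],
    [0.3,0,0,-0.8,0]
  ],
  "force": 40
}}

```text
time: 14.5
tcp_pos: [0.4664, -0.1245, 0.1784]
tcp_rot: [-0.425, 3.113, -0.0]
force: [0.9, 0.3, -1.6]
width: 0.0455
```

```bash
python3 - <<'E'
from h import *
im,d=grab_frame('wrist');save('w12',im)
im,d=grab_frame('side');save('s12',im,[330,80,490,230],4)
err([.375,.272,.25],-164.4)
E
```

```text
t 14.6 p [ 0.4677 -0.1252  0.18  ] ang -164.43 units shift [-0.59 13.57 -2.39] spin -0.01 F [ 0.5  0.6 -2.4] w 0.045 q [-0.51  0.31  1.57  0.    1.26  2.36]
```

View pics/w12.png

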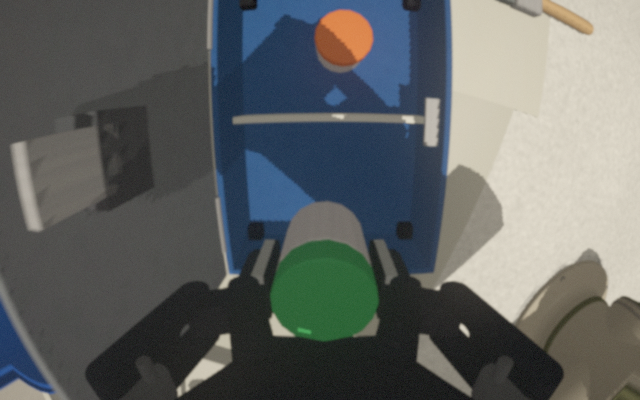

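View pics/s12.png

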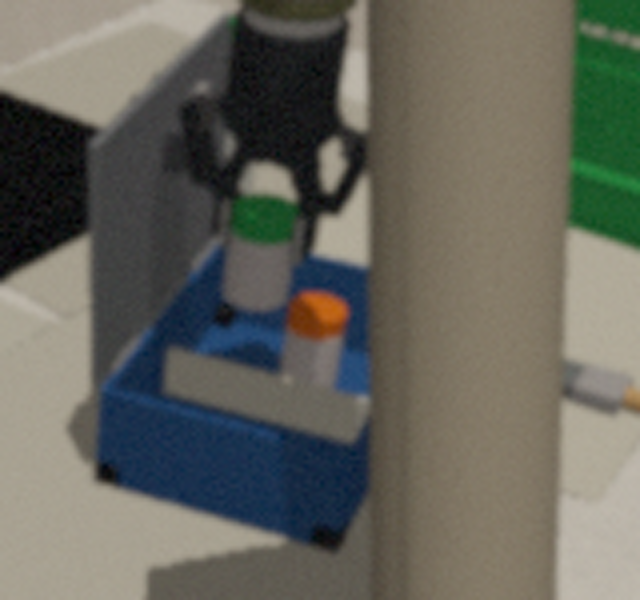

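Emit:
{"fn": "move_arm", "kwargs": {
  "commands": [
    [0.3,0,0,0,-0.5],
    [0.3,0,0,0,-1],
    [0.3,0,0,0,-1],
    [0.3,0,0,0,-1],
    [0.3,0,0,0,-1],
    [0.3,0,0,0,-1],
    [0.3,0,0,0,-1],
    [0.3,0,0,0,-1],
    [0.3,0,0,0,-1],
    [0.3,0,0,0,-1],
    [0.3,0,0,0,-1],
    [0.3,0,0,0,-1]
  ]
}}

```text
time: 15.8
tcp_pos: [0.4662, -0.1244, 0.176]
tcp_rot: [1.767, -2.597, -0.003]
force: [0.7, 0.2, -1.4]
width: 0.0449
```

```bash
python3 - <<'E'
from h import *
err([.38,.272,.18],-90)
E
```

```text
t 15.8 p [ 0.4662 -0.1244  0.176 ] ang -111.54 units shift [-11.24   7.52  -0.12] spin -4.7 F [ 0.7  0.2 -1.4] w 0.0449 q [-0.51  0.32  1.57  0.    1.26  1.44]
```

Emit:
{"fn": "move_arm", "kwargs": {
  "commands": [
    [0.3,-0.3,0.2,0,0],
    [0.3,-0.6,0.4,0,0],
    [0.3,-0.8,0.54,0,0],
    [0.3,-0.8,0.54,0,0],
    [0.3,-0.8,0.54,0,0],
    [0.3,-0.8,0.54,0,0],
    [0.3,-0.8,0.54,0,0],
    [0.3,-0.8,0.54,0,0],
    [0.3,-0.8,0.54,0,0],
    [0.3,-0.8,0.54,0,0],
    [0.3,-0.8,0.54,0,0],
    [0.3,-0.8,0.54,0,0]
  ]
}}

```text
time: 17.0
tcp_pos: [0.397, 0.1914, 0.1765]
tcp_rot: [1.76, -2.602, -0.001]
force: [-0.1, 0.4, -0.9]
width: 0.0448
```

Emit:
{"fn": "move_arm", "kwargs": {
  "commands": [
    [0.3,-0.8,0.54,0,0],
    [0.3,-0.8,0.54,0,0],
    [0.3,-0.5,0.34,0,0],
    [0.3,-0.24,0.18,0,0],
    [0.3,0,0,0,0],
    [0.3,0,0,0,0]
  ]
}}

```text
time: 17.6
tcp_pos: [0.3796, 0.2725, 0.1768]
tcp_rot: [1.762, -2.6, 0.0]
force: [0.5, 0.1, -1.3]
width: 0.0451
```

```bash
python3 - <<'E'
from h import *
err([.38,.272,.04],-111.5)
im,d=grab_frame('side');save('s13',im,[190,80,460,340],2.2)
im,d=grab_frame('wrist');save('w13',im)
E
```

```text
t 17.6 p [0.3796 0.2725 0.1768] ang -111.77 units shift [ 0.01 -0.02  4.56] spin -0.06 F [ 0.5  0.1 -1.3] w 0.0451 q [ 0.37  0.29  1.61 -0.    1.24  2.32]
```

View pics/s13.png

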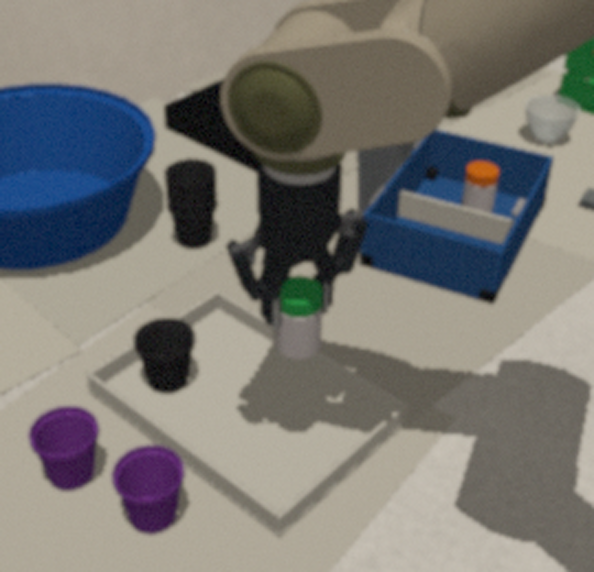

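View pics/w13.png

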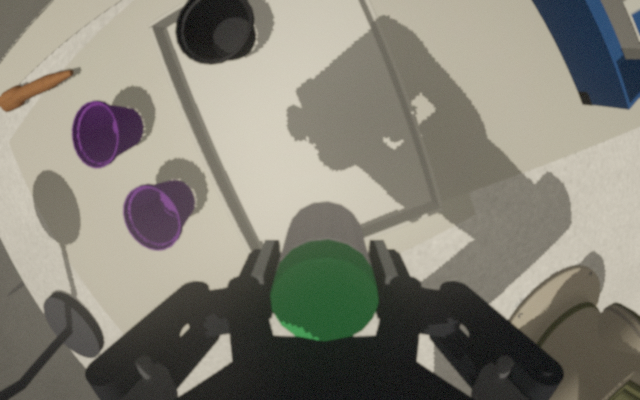

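Emit:
{"fn": "move_arm", "kwargs": {
  "commands": [
    [0.3,0,0,0.6,0],
    [0.3,0,0,0.8,0],
    [0.3,0,0,0.8,0],
    [0.3,0,0,0.8,0],
    [0.3,0,0,0.7,0],
    [0.3,0,0,0.4,0],
    [0.3,0,0,0.2,0],
    [0.3,0,0,0.1,0],
    [0.3,0,0,0.07,0],
    [0.3,0,0,0,0]
  ]
}}

```text
time: 18.7
tcp_pos: [0.38, 0.2729, 0.0432]
tcp_rot: [-1.762, 2.6, -0.0]
force: [-0.4, 0.0, -2.6]
width: 0.0449
```

```bash
python3 - <<'E'
from h import *
err([.38,.272,.036],-111.5)
im,d=grab_frame('side');save('s14',im,[230,160,390,310],4)
E
```

```text
t 18.7 p [0.38   0.2729 0.0432] ang -111.74 units shift [ 0.03 -0.01  0.24] spin -0.05 F [-0.4  0.  -2.6] w 0.0449 q [ 0.37  0.48  1.78 -0.    0.87  2.32]
```

View pics/s14.png

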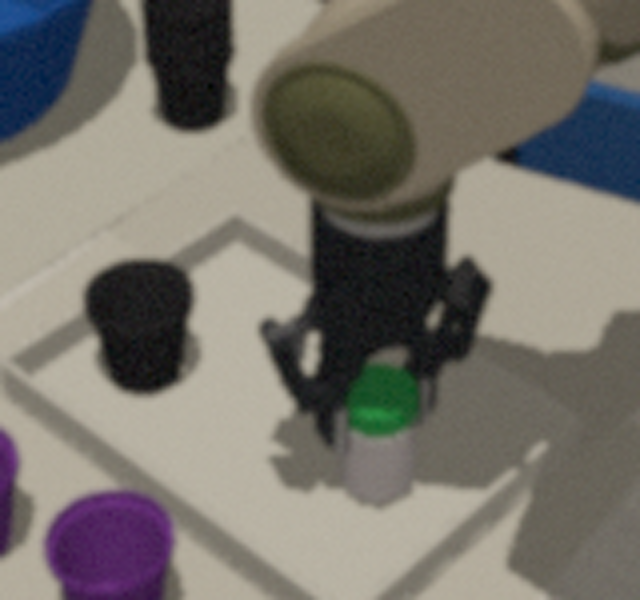

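Emit:
{"fn": "move_arm", "kwargs": {
  "commands": [
    [0.3,0,0,0.06,0],
    [0.3,0,0,0.06,0],
    [0.3,0,0,0.06,0],
    [0.3,0,0,0,0]
  ]
}}

```text
time: 19.15
tcp_pos: [0.3796, 0.2729, 0.0373]
tcp_rot: [1.763, -2.6, -0.0]
force: [-0.7, 0.2, -1.0]
width: 0.0453
```

Emit:
{"fn": "move_arm", "kwargs": {
  "commands": [
    [0.3,0,0,0.05,0],
    [0.3,0,0,0,0]
  ]
}}

```text
time: 19.35
tcp_pos: [0.3798, 0.273, 0.036]
tcp_rot: [-1.763, 2.6, 0.0]
force: [-0.4, -0.5, -2.2]
width: 0.0449
```

Emit:
{"fn": "move_arm", "kwargs": {
  "commands": [
    [0.3,0,0,0.05,0],
    [0.3,0,0,0,0]
  ]
}}

```text
time: 19.55
tcp_pos: [0.3799, 0.273, 0.0358]
tcp_rot: [-1.763, 2.599, -0.001]
force: [-4.1, -2.6, 16.4]
width: 0.0454
```

Emit:
{"fn": "move_arm", "kwargs": {
  "commands": [
    [0.3,0,0,-0.03,0],
    [0.55,0,0,0,0],
    [0.65,0,0,0,0],
    [0.8,0,0,0,0],
    [1,0,0,0,0],
    [1,0,0,0,0],
    [1,0,0,0,0],
    [1,0,0,0,0]
  ]
}}

```text
time: 20.35
tcp_pos: [0.3797, 0.2729, 0.0354]
tcp_rot: [-1.763, 2.6, -0.0]
force: [0.1, -0.4, -0.5]
width: 0.0853
```

```bash
python3 - <<'E'
from h import *
err([.38,.272,.036],-111.5)
im,d=grab_frame('wrist');save('w15',im)
E
```

```text
t 20.35 p [0.3797 0.2729 0.0354] ang -111.72 units shift [ 0.03 -0.02 -0.02] spin -0.05 F [ 0.1 -0.4 -0.5] w 0.0853 q [ 0.37  0.5   1.79 -0.    0.85  2.32]
```

View pics/w15.png

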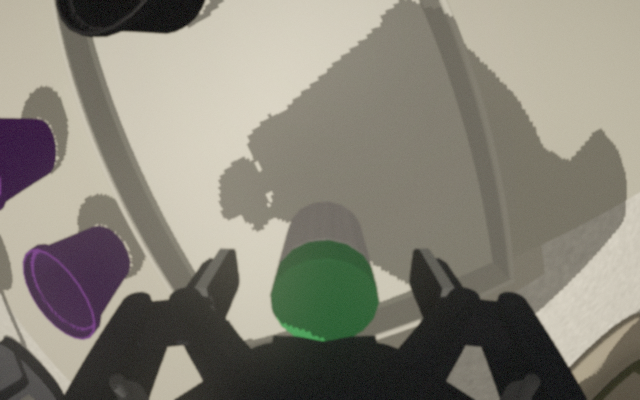

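Fingers clear on both sides; retreat straight up.

Emit:
{"fn": "move_arm", "kwargs": {
  "commands": [
    [1,0,0,-0.3,0],
    [1,0,0,-0.6,0],
    [1,0,0,-0.8,0],
    [1,0,0,-0.8,0],
    [1,0,0,-0.8,0],
    [1,0,0,-0.8,0],
    [1,0,0,-0.8,0],
    [1,0,0,-0.8,0],
    [1,0,0,-0.4,0],
    [1,0,0,0,0],
    [1,0,0,0,0]
  ]
}}

```text
time: 21.5
tcp_pos: [0.3794, 0.2728, 0.2183]
tcp_rot: [1.763, -2.6, -0.0]
force: [0.4, -0.1, -0.3]
width: 0.0854
```

```bash
python3 - <<'E'
from h import *
err([.38,.272,.2],-111.5)
im,d=grab_frame('side');save('s16',im,[190,80,460,340],2.2)
P=cloud('side',d)
Q=(P[...,:2]-[.478,-.1855])@np.array([[.963,-.269],[.269,.963]])
m=(d>0)&(abs(Q[...,1])<.13)&(P[...,2]>.1)&(P[...,2]<.28)&(Q[...,0]>.08)&(Q[...,0]<.15)
X=Q[...,0][m];Z=P[...,2][m]
if m.sum()>50: print('lid slope',np.pi/2+np.arctan(np.polyfit(Z,X,1)[0]),m.sum())
for t in ('tin_green_mid','tin_orange_mid','pot'):
  for k in masks_of('side',t):
    q=P[k['mask']&(d>0)];print(t,round(k['confidence'],2),np.median(q,0).round(3),np.percentile(q[:,2],[2,98]).round(3))
im,d=grab_frame('wrist');save('w16',im)
E
```

```text
t 21.5 p [0.3794 0.2728 0.2183] ang -111.72 units shift [ 0.02 -0.03  0.61] spin -0.05 F [ 0.4 -0.1 -0.3] w 0.0854 q [0.37 0.25 1.54 0.   1.36 2.32]
lid slope 1.636799592053538 675
tin_green_mid 0.95 [0.366 0.289 0.055] [0.004 0.076]
tin_orange_mid 0.67 [ 0.477 -0.234  0.053] [0.015 0.076]
pot 0.84 [0.552 0.307 0.045] [0.001 0.07 ]
pot 0.77 [0.424 0.443 0.042] [0.004 0.066]
pot 0.57 [0.528 0.467 0.042] [0.001 0.066]
```

View pics/s16.png

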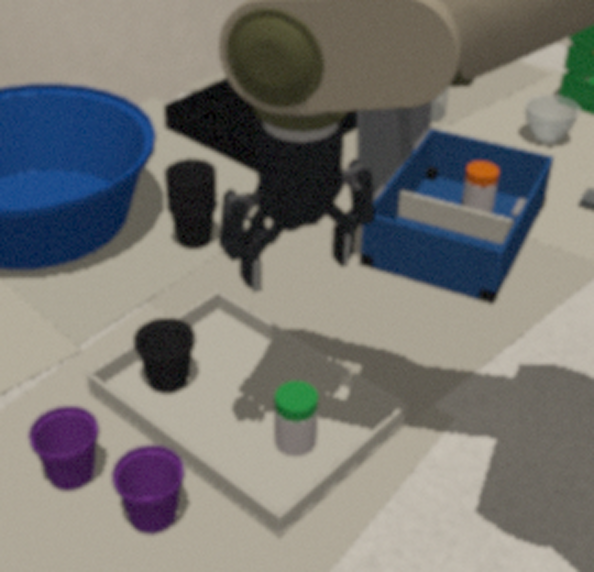

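View pics/w16.png

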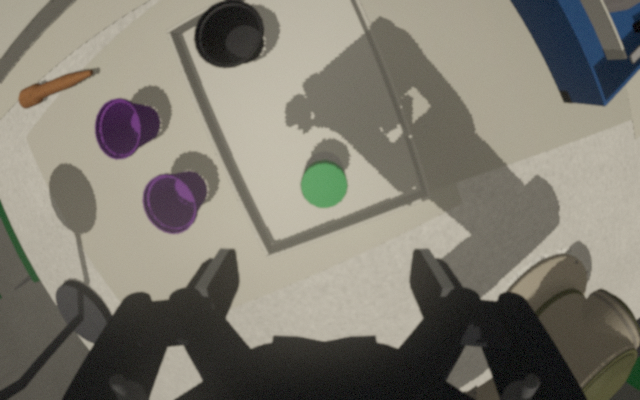

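The tin stands upright in the tray's free half, the lid is at 1.64 rad, the pot and the orange tin are in place, and the arm is clear.

```bash
python3 -c "
from station import ctrl
print(ctrl.hand_in())"
```

```text
the job is handed in; nothing more can be done
None
```

The green tin is standing upright on the floor of the white tray, in its free half, and the chest is open. I handed the job in at about 22 s of the 64 s allowed; the hand-in gave no verdict.

- **Paddle and lid:** I gripped the orange bar by its two ends and lifted the paddle to about 0.7 rad (by the tool's travel). I then swung the lid back in the same grip. After release, depth readings put the lid at about 1.64 rad, and it read the same in the final check.
- **Green tin:** I lifted it out and lowered it in small steps until it touched the tray. The wrist force at contact was about 16 N. I then opened the fingers and backed straight up.
- **Last checks:** Both views show the green tin upright near tray_free, with its top at about 76 mm. The black pot is within about 2 mm of its first measurement and upright. The orange tin is standing in its compartment, though I only checked that by eye in the side picture. The gripper is open and well clear, with about zero wrist force.
- **Disagreements:** The top and side cameras differed by 3 to 4 mm on the chest and tray positions. When I gripped the bar there were brief forces of up to about 15 N from slight misalignment, and these eased as the lid swung. No check failed.

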